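Lock a polished tube endwise in the tube cradle with the sliding stop

TASK

Lock the polished tube that lies in the front trough of the tube cradle, so that it cannot slide endwise. Press down the thumb pad of the sliding stop's rocking lever so that the pawl at its other end tips up out of the index bar, run the stop along with the lever held down until its sprung buffer has pushed the tube home against the end plate, then let the lever up and ease the stop back until the pawl drops fully into a notch with the buffer still pressing on the tube, and take the gripper away. Work with a light hand: do not force the lever or the stop or jam the tube between buffer and end plate, and leave the spare tube in the rear trough and the other things on the bench where they are.

Things in the scene. Friction and masses are not known exactly. Their poses are not given: they have to be found in the camera images.
- cradle: fixed tube cradle: flat aluminium base 120 mm wide (x), 520 mm long (y), top at 35 mm. Origin: under its centre, on the bench; z up, y along the base towards the end plate, -x side faces the robot. V trough of grey plastic in front (x = 0, y = 15 to 210 mm), spare trough behind it (x = 105 mm); tubes lie in them with their axis 75 mm above the bench.
- bar_middle (a point): point on the top edge of the upright steel index bar, fixed to the cradle: x 50, y -56, z 80 mm. The bar, 8 mm thick, has a free slot (stop parked at y -190 to -140 mm), then square notches 11 mm wide, 10 deep, every 16 mm, for stop y = -105 to -8 mm. It is bolted through long slots and may lie 8 mm to either side: where the notches fall is not known beforehand and is felt for.
- end_face (a point): centre of the face of the fixed steel end plate: cradle x 0, y 215, z 75 mm. The plate is 75 mm wide, its top 113 mm above the bench; the tube goes home against it.
- stop: sliding stop: grey block 60 mm (x) by 70 mm (y), from 47 to 90 mm above the bench, sliding along the cradle's y on a guide rail with about 3 N of drag, from y = -190 to -5 mm. Origin: middle of the block, at bench height; axes as the cradle's. It carries the buffer and the rocking lever.
- buffer: sprung buffer of the stop: rod with black rubber head, 26 mm diameter, pointing to +y on the tube's axis. Origin on that axis, at the stop's y while out; head's face 100 mm from it in +y. It yields 22 mm towards -y (1.2 N at first, 4.5 N at the end, then solid: the tube jams). Pushed in by more than a notch pitch on a home tube, there is a notch to ease back into with the buffer still pressing.
- stop_lever (a joint): angle of the rocking lever (rad): 0 at rest, pawl fully down; grows as the thumb pad is pressed, to a solid stop at 0.165. The pawl tooth (9 mm wide in y, 50 mm beyond the pivot) reaches 7 mm below the bar's top edge and is clear from about 0.15. A spring lifts the pad: 3 N at first, 6 N at the stop. The pivot is parallel to the cradle's y, mid-stop, 102 mm above the bench.
- lever_pad (a point): centre of the top face of the thumb pad, a rubber-lined steel dish at the lever's near (-x) end, 85 mm from the pivot, 104.5 mm above the bench at rest; fully pressed it is 14 mm lower. The dish is 46 mm long (x) and 36 mm wide between two side ridges (at +y and -y), 12 mm high: fingertips in it press the lever and push the stop by a ridge. Free space under the pad.
- tube_long: polished steel tube, 200 mm long, 32 mm diameter, about 0.2 kg, lying along the cradle's y in the front or the rear trough. Origin: middle of its axis; y is the axis. Home, its origin is 100 mm from the end plate's face.
- tube_short: polished steel tube, 160 mm long, 32 mm diameter, about 0.17 kg, lying along the cradle's y in the other trough. Origin: middle of its axis; y is the axis. Home, its origin is 80 mm from the end plate's face.
- carton: cardboard box 85 x 110 x 75 mm beside the cradle; leave it. Origin: centre of its underside.
- bin: blue open plastic bin 140 x 100 x 70 mm; leave it. Origin: centre of its underside.
- end_cap: black plastic tube cap, 36 mm diameter, 22 mm high, in front of the cradle; leave it. Origin: centre of its underside.
Not all that is in view belongs to the job. What is shaped like the tube_long but turquoise is not meant.

How it is judged:
By the outcome, as a careful person would: the job done as asked, in the order asked, and still so for the second after the job is handed in, with the robot touching nothing.
It also fails if it takes over 67 s, if anything falls off the work surface, if the arm or the gripper's body presses on something with over 40 N, if the wrist force passes 120 N, or if a joint passes its speed limit or range.

ROBOT

A 6-joint arm with a two-finger parallel gripper is mounted at the origin on the work surface. World frame = base frame: x ahead of the robot, y to its left, z up, the work surface at z = 0. Lengths are in mm, angles in rad, forces in N, time in s.
With the tool pointing down it reaches from about 325 to 875 mm from the base axis. Payload 4.4 kg.
Tool frame: the origin (TCP) lies on the centre line of the jaws, within the pads' length; the fingertips stand ahead of it and the grasp point (between the pads) lies 6 mm ahead of it (ctrl.tcp_to_tips is the z of the fingertips in the tool frame, in mm); z points along the fingers, y is the line along which they close (so a half turn about z gives the same grasp; the last joint's range is limited). The gripper opens to 85 mm and grips with 20 to 120 N. Pads are 22 mm wide; open, the fingers measure 114 mm over their backs; the gripper's body (76 mm by 85 mm) begins 54 mm behind the grasp point. The pads swing forward as they close: fully open they stand 13 mm farther back than shut.
Start: joints at [-1.264, 0.207, 1.542, -0, 1.393, -0.15], TCP at [254.125, -515.799, 256.282] pointing down, gripper open.
Joint ranges: [-2.73, 2.73], [-0.86, 2.22], [0.23, 2.46], [-1.11, 4.25], [0.08, 2.63], [-2.82, 2.82]. Speed limits (rad/s): [2.79, 2.79, 3.14, 3.14, 3.14, 3.14].

INTERFACE

Orientations are given as a 3x3 rotation matrix whose columns are the frame's x, y, z axes.
In Python, from plant import ctrl, sensors, optics gives the robot as it stands. Calls block until the motion is done:
- ctrl.move_ptp(position, orientation): joint-space move of the TCP to a pose.
- ctrl.move_l(position, rot=None, vel=150, threshold=None): straight line of the TCP; rot=None keeps the orientation; vel is the mean speed in mm/s. With threshold (N) it stops when the force on the tool has changed by that much, and returns True; else False.
- ctrl.set_joints(angles): joint-space move.
- ctrl.gripper_to(opening, force=None): finger opening in mm; force is the grip in N (None keeps the last); returns when the fingers have stopped.
- ctrl.hold(seconds).
- ctrl.solve_ik(position, orientation): joint angles nearest the present ones, or None.
- sensors.read_state(): the state.
- optics.grab_frame(name): name is "scene" or "top" or "wrist"; returns (picture, depth): 384x512x3 uint8, red, green, blue; 384x512 float32, mm along the optical axis (not along the pixel's ray), 0 where there is no reading.
- optics.camera_params(name): a dict with "mtx" (3x3 intrinsics, pixels), "R" (3x3) and "t" (3): a world point X has camera coordinates R X + t; the wrist camera has in their place "T_tool_cam" (4x4, takes a point from camera to tool coordinates, whose origin is the TCP and whose axes are the flange's). Camera axes: x right, y down, z forward; pixel columns grow to the right and rows downward; lengths in mm; the calibration is good to about 2 mm. A picture is of the moment at which its call begins: read the wrist's pose just before it. camera_params takes no time and is no camera call.
A pose or a line that the arm cannot do raises ctrl.MotionError and nothing moves.
- ctrl.finish_job(): hands the job in; it is judged then, once.
The state is a dict: "t": time; "q": joint angles; "qvel": joint speeds; "tau": joint torques, N m; "eef_pos": TCP position; "eef_rot": TCP orientation; "force": force on the tool from outside, world axes, zero at the start; "wrist_torque": the same for the moment, N m; "grip_width": finger opening in mm; "grasp_force": force on a finger pad.
Only numpy, scipy, OpenCV 4.12 (cv2) and the standard library are available. Lean on these libraries where they do the work, as an engineer would, in place of code of your own. Each camera call takes 0.05 s, during which the arm holds its last target. There are 200 camera calls.

## Working session

There is one attempt and no reset: what is moved stays moved. The work goes in short steps, each a Python script; the robot and the scene stay as the last script left them, time stands still between calls to the robot, and variables do not carry over. Pictures are saved under pics/ and viewed, at most 13 in all, crops included, and the job is handed in when it is done.

```bash
mkdir -p pics; ls; python3 - <<'E'
from plant import ctrl, sensors, optics
import cv2,numpy as np
for n in ("scene","top"):
    p,d=optics.grab_frame(n); np.savez(f"pics/{n}.npz",p=p,d=d); cv2.imwrite(f"pics/{n}.png",cv2.resize(p[:,:,::-1],(768,576)))
    c=optics.camera_params(n); print(n,c["mtx"].tolist(),(-c["R"].T@c["t"]).round(),c["R"].round(2).tolist())
s=sensors.read_state();print(s["t"],s["eef_rot"],s["grip_width"],ctrl.tcp_to_tips)
E
```

```text
pics
scene [[347.77179248483736, 0.0, 260.4301984673047], [0.0, 347.77179248483736, 200.2333184888788], [0.0, 0.0, 1.0]] [1471. -101.  917.] [[0.1, 1.0, 0.01], [0.66, -0.06, -0.75], [-0.74, 0.08, -0.67]]
top [[491.71477757801597, 0.0, 245.0634741742966], [0.0, 491.71477757801597, 190.67063903293467], [0.0, 0.0, 1.0]] [ 330.  -22. 1464.] [[0.0, -1.0, 0.01], [-0.98, -0.0, -0.19], [0.19, -0.0, -0.98]]
0.1 [[ 8.97034798e-01  4.41959433e-01 -6.56226121e-04]
 [ 4.41959785e-01 -8.97032375e-01  2.11361113e-03]
 [ 3.45474300e-04 -2.18600829e-03 -9.99997551e-01]] 85.42413950178795 25.0
```

View pics/scene.png

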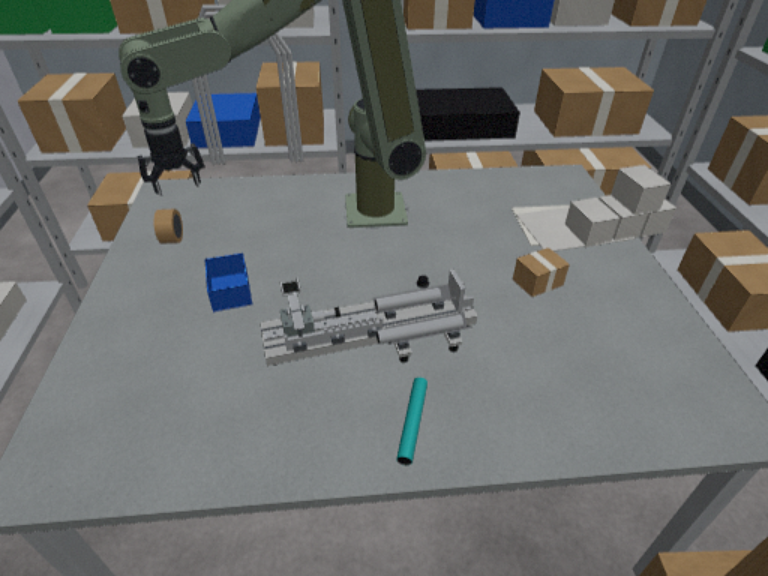

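View pics/top.png

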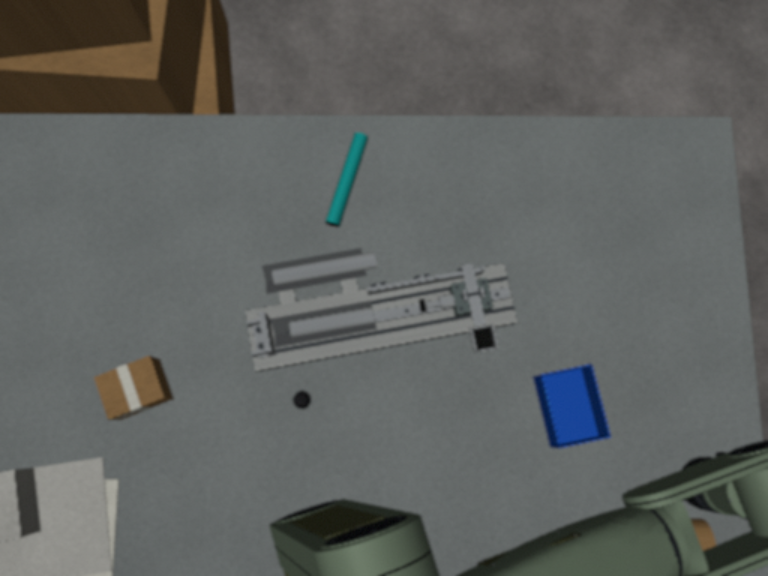

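Scene picture: candidates for the tube to lock are the front-trough tube (scene ~(410,300), top ~(332,322), the shorter one), the spare in the rear trough (scene ~(420,328), top ~(325,268)) and the turquoise decoy (scene ~(412,420), top ~(347,180)). I choose the front-trough one. The lever pad is the black dish at top (484,338), scene (290,287). The only other black item is the end cap at top (302,400).

```bash
cat > h.py <<'E'
from plant import ctrl, sensors, optics
import cv2,numpy as np
def ray(n,uv,z,st=None):
    c=optics.camera_params(n); K=c["mtx"]
    d=np.linalg.inv(K)@np.array([uv[0],uv[1],1.])
    if n=="wrist":
        T=np.array(c["T_tool_cam"]); R=st["eef_rot"]
        o=st["eef_pos"]+R@T[:3,3]; d=R@T[:3,:3]@d
    else: o=-c["R"].T@c["t"]; d=c["R"].T@d
    return o+d*(z-o[2])/d[2]
def proj(n,X,st=None):
    c=optics.camera_params(n)
    if n=="wrist":
        T=np.array(c["T_tool_cam"]); p=T[:3,:3].T@(st["eef_rot"].T@(np.array(X)-st["eef_pos"])-T[:3,3])
    else: p=c["R"]@X+c["t"]
    p=c["mtx"]@p; return p[:2]/p[2]
E
python3 - <<'E'
from h import *
p=np.load("pics/top.npz")["p"]
# black pad
r=p[210:240,308:340].max(2); m=(r<40).astype(np.uint8)
M=cv2.moments(m,True); uv=(308+M["m10"]/M["m00"],210+M["m01"]/M["m00"])
pad=ray("top",uv,104.5); print("pad",uv,M["m00"],pad)
# base front edge at z 35, from (247,310)->... corners in 768 view
f=1/1.5
for uv,z in (((254,370),35),((516,322),35),((505,265),35),((246,312),35),((290,326),75),((375,316),75),((373,260),75),((272,272),75)):
    print(uv,ray("top",np.array(uv)*f,z).round(1))
c=p[160:255,155:350,::-1]; cv2.imwrite("pics/c1.png",cv2.resize(c,None,fx=4,fy=4,interpolation=cv2.INTER_CUBIC))
print(optics.camera_params("wrist")["T_tool_cam"])
E
```

```text
pad (322.327868852459, 224.9672131147541) 122.0 [ 494.40320017 -243.95306905  104.5       ]
(254, 370) [439.2 189.8  35. ]
(516, 322) [ 533.3 -319.8   35. ]
(505, 265) [ 647.5 -302.3   35. ]
(246, 312) [552.4 208.8  35. ]
(290, 326) [519.4 118.   75. ]
(375, 316) [538.8 -43.3  75. ]
(373, 260) [648.1 -39.6  75. ]
(272, 272) [624.1 154.8  75. ]
[[ 8.16086848e-04 -9.44408187e-01 -3.28774256e-01  8.47619420e+01]
 [ 9.99997915e-01  1.55209357e-04  2.03636430e-03 -6.62305248e-01]
 [-1.87213028e-03 -3.28775232e-01  9.44406344e-01 -1.17536020e+02]
 [ 0.00000000e+00  0.00000000e+00  0.00000000e+00  1.00000000e+00]]
```

View pics/c1.png

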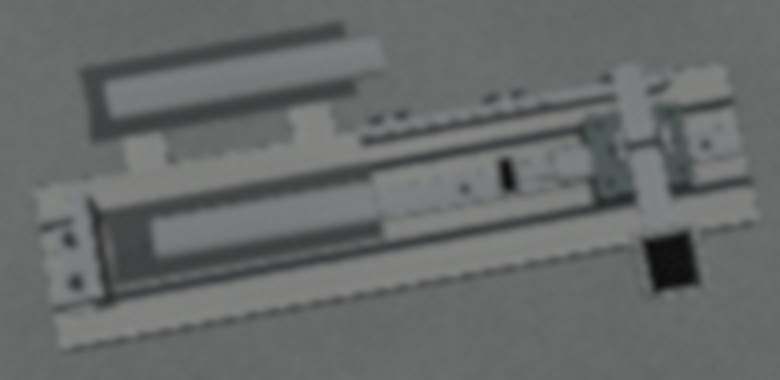

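The crop confirms it. The front tube spans crop x 152–375 (about 160 mm), with a gap to the plate face at x~105. The buffer head is at (507,175) and the black pad at (670,262). Next I close the gripper, go above the pad and check with the wrist camera.

```bash
cat >> h.py <<'E'
yaw=np.arctan2(94.6,510.3); cx=np.array([np.cos(yaw),np.sin(yaw),0]); cy=np.array([-np.sin(yaw),np.cos(yaw),0])
C0=np.array([543.1,-55.9,0])
def w2c(X): d=np.array(X)-C0; return np.array([d@cx,d@cy,d[2]])
def c2w(x,y,z): return C0+cx*x+cy*y+np.array([0,0,z])
Rt=np.column_stack([cy,cx,[0,0,-1.]])
def fc():
    s=sensors.read_state(); f=s["force"]; return np.array([f@cx,f@cy,f[2]])
E
python3 - <<'E'
from h import *
P=np.array([494.4,-244,104.5+25+120])
print(ctrl.solve_ik(P,Rt), ctrl.solve_ik(P,Rt@np.diag([-1,-1,1])))
ctrl.gripper_to(0,20); print(ctrl.tcp_to_tips)
ctrl.move_ptp(P,Rt); ctrl.hold(.3)
s=sensors.read_state(); p,d=optics.grab_frame("wrist"); np.savez("pics/w1.npz",p=p,d=d,s=s)
cv2.imwrite("pics/w1.png",p[:,:,::-1]); print(s["t"],s["q"],s["eef_pos"],fc(),s["grip_width"])
print(proj("wrist",P-[0,0,145],s))
E
```

```text
[-6.15448844e-01  1.62253276e-01  1.60800053e+00 -4.44089210e-16
  1.37133885e+00 -7.98749120e-01] [-6.15448844e-01  1.62253276e-01  1.60800053e+00 -4.44089210e-16
  1.37133885e+00  2.34284353e+00]
25.0
2.525 [-6.16978914e-01  1.62395165e-01  1.60785351e+00 -1.02008348e-04
  1.37131321e+00 -7.98684867e-01] [ 494.06931609 -244.8225199   249.49198107] [-0.92019982  0.34469843 -0.54842425] -0.26060410492927627
[255.58114617 180.89480524]
```

View pics/w1.png

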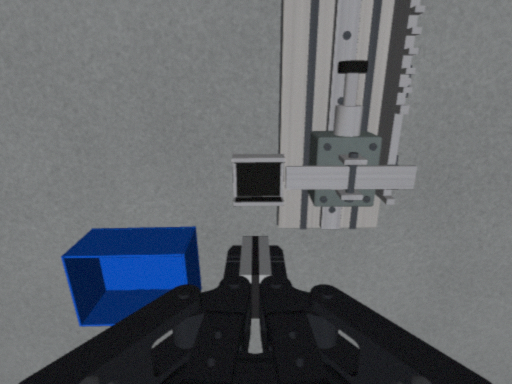

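The wrist view shows the pad dish centred at (258,180), with ridges at rows 158 and 202. The prediction was (256,181). The lever runs to (410,177) and the buffer head is at (352,67). Now I descend into the dish and press the lever while reading the force.

```bash
python3 - <<'E'
from h import *
z=np.load("pics/w1.npz",allow_pickle=True); s=z["s"].item(); p=z["p"]
m=(p[160:200,233:284].max(2)<45).astype(np.uint8); M=cv2.moments(m,True)
uv=(233+M["m10"]/M["m00"],160+M["m01"]/M["m00"]); pad=ray("wrist",uv,104.5,s)
# ridges: edges of dark region in y
r=np.where(m[:,25])[0]; print(uv,pad,w2c(pad),r.min()+160,r.max()+160)
pc=w2c(pad); np.save("pad.npy",pc)
f0=fc(); 
ctrl.move_l(c2w(pc[0],pc[1],25+110),Rt,vel=100); ctrl.hold(.2); f0=fc(); np.save("f0.npy",f0)
print(sensors.read_state()["t"],f0,w2c(sensors.read_state()["eef_pos"]))
for h in np.arange(108,94,-1.5):
    ctrl.move_l(c2w(pc[0],pc[1],25+h),Rt,vel=20); f=fc()-f0
    print(h,w2c(sensors.read_state()["eef_pos"]).round(1),f.round(2))
    if f[2]>6.5: break
print(sensors.read_state()["t"])
E
```

```text
(257.87483443708607, 180.34238410596026) [ 496.35758742 -243.10165328  104.5       ] [ -80.08164385 -175.5455566   104.5       ] 163 199
4.0667 [-0.61319187  0.21770796  0.2093167 ] [ -79.75092183 -175.88506435  135.69610172]
108.0 [ -80.2 -175.4  132.9] [ 0.57 -0.04  0.19]
106.5 [ -80.2 -175.4  131.3] [ 0.06 -0.24  0.05]
105.0 [ -80.2 -175.4  129.8] [ 1.56  0.38 -0.97]
103.5 [ -80.  -175.7  128.9] [ 0.11 -0.45  2.27]
102.0 [ -80.  -175.7  127.2] [0.23 0.2  2.73]
100.5 [ -79.9 -175.7  125.6] [0.39 0.11 3.57]
99.0 [ -79.9 -175.7  124.1] [0.03 0.11 4.82]
97.5 [ -79.9 -175.7  122.6] [1.27 0.46 4.1 ]
96.0 [ -79.8 -175.7  121.2] [1.15 0.77 4.52]
94.5 [ -79.7 -175.7  119.8] [ 1.6  -0.74  5.22]
6.5667
```

```bash
cat >> h.py <<'E'
def favg(n=5):
    a=[]
    for _ in range(n): ctrl.hold(.02); a.append(fc())
    return np.mean(a,0)
def pos(): return w2c(sensors.read_state()["eef_pos"])
E
python3 - <<'E'
from h import *
pc=np.load("pad.npy"); f0=np.load("f0.npy")
for h in np.arange(93,88.4,-.5):
    ctrl.move_l(c2w(pc[0],pc[1],25+h),Rt,vel=20); f=favg()-f0
    print(h,pos().round(2),f.round(2))
    if f[2]>7.8: break
print(sensors.read_state()["t"])
E
```

```text
93.0 [ -79.6  -175.7   118.46] [0.91 0.46 5.46]
92.5 [ -79.59 -175.69  118.02] [1.19 0.44 5.21]
92.0 [ -79.51 -175.69  117.57] [0.95 0.45 5.71]
91.5 [ -79.47 -175.69  117.11] [0.85 1.23 6.02]
91.0 [ -79.42 -175.73  116.67] [0.97 0.91 5.91]
90.5 [ -79.36 -175.74  116.3 ] [1.15 0.75 6.71]
90.0 [ -79.33 -175.74  116.17] [0.54 1.85 8.51]
8.9
```

```bash
python3 - <<'E'
from h import *
pc=np.load("pad.npy"); f0=np.load("f0.npy")
ctrl.move_l(c2w(pc[0],pc[1],25+90.3),Rt,vel=20)
for y in (-170,-165,-155,-130,-110,-100):
    hit=ctrl.move_l(c2w(pc[0],y,25+90.3),Rt,vel=30,threshold=12)
    print(y,hit,pos().round(2),(favg()-f0).round(2))
    if hit: break
s=sensors.read_state(); p,d=optics.grab_frame("wrist"); np.savez("pics/w2.npz",p=p,d=d,s=s)
cv2.imwrite("pics/w2.png",p[:,:,::-1]); print(s["t"])
E
```

```text
-170 False [ -79.36 -171.36  116.45] [ 0.26 -1.74  5.92]
-165 False [ -79.38 -166.52  116.48] [ 0.12 -1.62  6.2 ]
-155 False [ -79.39 -156.46  116.45] [-0.06 -2.06  6.18]
-130 False [ -79.48 -131.67  116.43] [ 0.05 -1.75  5.94]
-110 False [ -79.49 -111.5   116.33] [-0.39 -2.62  6.32]
-100 False [ -79.55 -101.24  116.24] [-0.19 -1.72  6.6 ]
13.0667
```

View pics/w2.png

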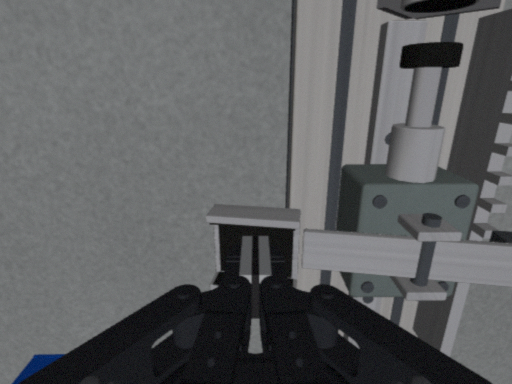

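The view shows the tips in the dish at (255,240), with the +y ridge at rows 206–224 and not yet touching, so friction is carrying the stop. The buffer head is at (430,55), the tube end at (440,5), and the rod runs clear between housing (415,130) and head. I'll advance and track the head and ridge edges in the wrist image together with the force.

```bash
cat >> h.py <<'E'
def feat(save=None):
    s=sensors.read_state(); p,d=optics.grab_frame("wrist")
    if save: cv2.imwrite(save,p[:,:,::-1])
    g=cv2.cvtColor(p,cv2.COLOR_RGB2GRAY).astype(int)
    col=np.median(g[30:115,422:438],1); k=np.where(col<60)[0]     # head's rear edge
    rc=np.median(g[190:240,240:270],1); r=190+np.argmin(np.diff(rc)) # ridge inner edge
    return (30+k.max() if len(k) else None), r
E
python3 - <<'E'
from h import *
pc=np.load("pad.npy"); f0=np.load("f0.npy")
print(feat())
for y in [-92,-86,-80,-70,-60,-54,-51,-48,-46,-44,-42,-40]:
    hit=ctrl.move_l(c2w(pc[0],y,25+90.3),Rt,vel=20,threshold=12)
    print(y,hit,pos().round(2),(favg()-f0).round(2),feat("pics/w3.png"))
    if hit: break
print(sensors.read_state()["t"])
E
```

```text
(np.int64(66), np.int64(225))
-92 False [-79.55 -93.44 116.28] [-0.78 -2.29  6.09] (np.int64(66), np.int64(225))
-86 False [-79.56 -87.43 116.3 ] [ 0.03 -2.43  6.38] (np.int64(66), np.int64(225))
-80 False [-79.51 -81.9  116.36] [-0.88 -3.12  6.35] (np.int64(72), np.int64(227))
-70 False [-79.33 -72.16 116.48] [-0.59 -3.88  5.89] (np.int64(94), np.int64(221))
-60 False [-79.36 -62.05 116.43] [-1.03 -3.74  6.43] (np.int64(91), np.int64(221))
-54 False [-79.36 -55.94 116.38] [-0.9  -3.31  6.39] (np.int64(89), np.int64(220))
-51 False [-79.38 -53.02 116.38] [-0.77 -3.87  5.99] (np.int64(90), np.int64(221))
-48 False [-79.35 -50.03 116.4 ] [-0.9  -3.56  5.8 ] (np.int64(89), np.int64(220))
-46 False [-79.39 -48.04 116.37] [-0.38 -4.07  6.69] (np.int64(90), np.int64(221))
-44 False [-79.38 -46.07 116.39] [-0.84 -3.85  6.25] (np.int64(90), np.int64(221))
-42 False [-79.37 -44.04 116.38] [-0.97 -4.15  6.28] (np.int64(90), np.int64(221))
-40 False [-79.37 -42.03 116.39] [-0.94 -3.94  6.16] (np.int64(90), np.int64(221))
19.5667
```

View pics/w3.png

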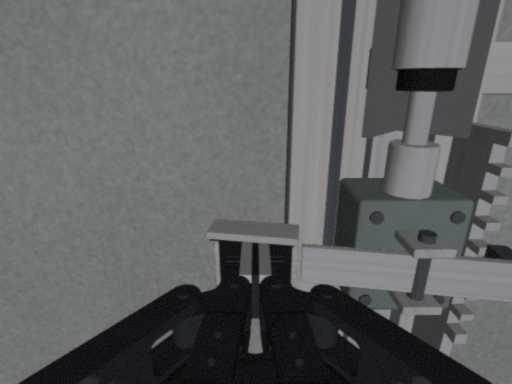

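The view shows the ridge now against the tips (rows 222–240), the buffer head on the tube (425,78), and the rod somewhat shortened, about 5 mm of compression from tube friction. The tube is still sliding. I'll continue in 2 mm steps until the head's row starts to move, which means the tube is home.

```bash
python3 - <<'E'
from h import *
pc=np.load("pad.npy"); f0=np.load("f0.npy"); y=-40; n=0
while n<3 and y<-22:
    y+=1.5
    hit=ctrl.move_l(c2w(pc[0],y,25+90.3),Rt,vel=20,threshold=12); a=feat()
    print(y,hit,pos().round(2),(favg(4)-f0).round(2),a)
    n+= a[0] is None or a[0]>93
    if hit: break
print(sensors.read_state()["t"])
E
```

```text
-38.5 False [-79.38 -40.58 116.38] [-0.94 -4.51  6.05] (np.int64(93), np.int64(221))
-37.0 False [-79.41 -39.07 116.36] [-0.91 -4.79  5.94] (np.int64(89), np.int64(221))
-35.5 False [-79.41 -37.57 116.34] [-0.39 -4.6   6.17] (np.int64(93), np.int64(221))
-34.0 False [-79.38 -36.09 116.38] [-0.81 -3.91  6.38] (np.int64(90), np.int64(221))
-32.5 False [-79.43 -34.57 116.34] [-0.9  -4.05  6.01] (np.int64(93), np.int64(221))
-31.0 False [-79.39 -33.1  116.37] [-0.92 -4.28  6.29] (np.int64(95), np.int64(221))
-29.5 False [-79.4  -31.64 116.36] [-0.57 -4.47  6.09] (np.int64(98), np.int64(221))
-28.0 False [-79.42 -30.22 116.36] [-1.   -4.98  6.36] (np.int64(101), np.int64(221))
22.5
```

```bash
cat >> h.py <<'E'
def comp(p,s,lo=145,hi=205):
    g=cv2.cvtColor(p,cv2.COLOR_RGB2GRAY).astype(int)
    k=np.where(np.median(g[30:135,420:434],1)<60)[0]; h=30+k.max()+1
    b=np.median(p[lo:hi,452:462].astype(int)@[1,1,1],1); rb=lo+np.argmin(np.diff(b))+1
    H=w2c(ray("wrist",(427,h),88,s)); B=w2c(ray("wrist",(457,rb),90,s)); return h,rb,H[1]-B[1],H[1],B[1]
E
python3 - <<'E'
from h import *
z=np.load("pics/w2.npz",allow_pickle=True); print(comp(z["p"],z["s"].item()))
s=sensors.read_state(); p,d=optics.grab_frame("wrist"); np.savez("pics/w4.npz",p=p,s=s); print(comp(p,s))
a=np.vstack([np.hstack([z["p"][:300,330:500],p[:300,330:500]])])[:,:,::-1]
cv2.imwrite("pics/c4.png",cv2.resize(a,None,fx=2,fy=2))
E
```

```text
(np.int64(67), np.int64(197), np.float64(61.521239904617836), np.float64(-9.280459497688717), np.float64(-70.80169940230655))
(np.int64(102), np.int64(160), np.float64(27.108574424073442), np.float64(46.65103140329901), np.float64(19.542456979225566))
```

View pics/c4.png

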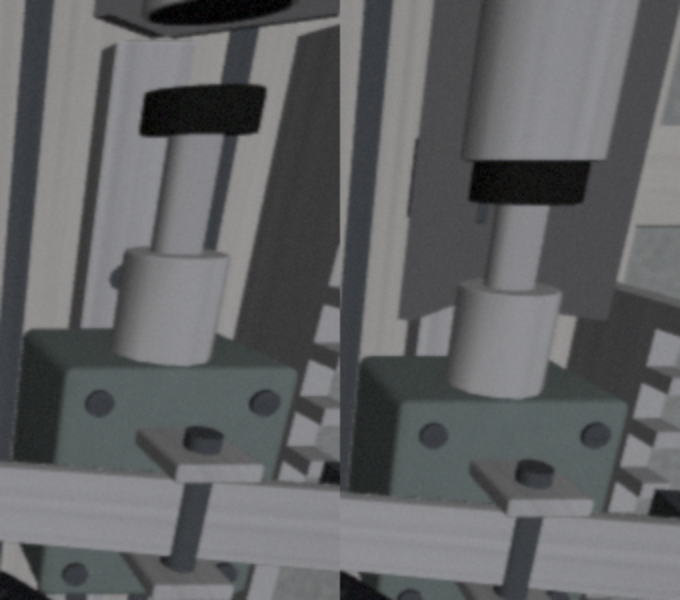

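Left is uncompressed: head rear at row 67, block top edge at row 184. Right is now: head rear 102, block edge 201. From these rows I can compute the compression by ray casting.

```bash
python3 - <<'E'
from h import *
L=[]
for f,h,b in (("w2",67,184),("w4",102,201)):
    s=np.load(f"pics/{f}.npz",allow_pickle=True)["s"].item()
    H=w2c(ray("wrist",(427,h),86,s)); B=w2c(ray("wrist",(420,b),90,s)); t=w2c(s["eef_pos"])
    print(f,H,B,H[1]-B[1],B[1]-t[1],"stop y",B[1]-35); L.append(H[1]-B[1])
print("compression",L[0]-L[1])
E
```

```text
w2 [-1.72748597 -9.19625528 86.        ] [  3.02117177 -63.82590823  90.        ] 54.629652950381384 37.44336533978189 stop y -98.82590822986353
w4 [ 1.26412179 46.52450762 86.        ] [ 4.84023514 -2.00470013 90.        ] 48.52920775201084 28.221297589470367 stop y -37.00470013148643
compression 6.100445198370544
```

```bash
python3 - <<'E'
from h import *
pc=np.load("pad.npy"); f0=np.load("f0.npy")
for y in (-26,-24,-22,-20):
    hit=ctrl.move_l(c2w(pc[0],y,25+90.3),Rt,vel=20,threshold=12)
    print(y,hit,pos().round(2),(favg(8)-f0).round(2))
    if hit: break
s=sensors.read_state(); p,d=optics.grab_frame("wrist"); np.savez("pics/w5.npz",p=p,s=s)
cv2.imwrite("pics/c5.png",cv2.resize(p[:300,330:500,::-1],None,fx=2,fy=2));print(s["t"])
E
```

```text
-26 False [-79.42 -28.25 116.37] [-0.74 -4.84  6.19]
-24 False [-79.42 -26.33 116.38] [-1.12 -5.04  5.98]
-22 False [-79.42 -24.42 116.38] [-1.34 -5.5   6.36]
-20 False [-79.42 -22.51 116.41] [-1.21 -5.85  6.18]
24.0833
```

View pics/c5.png

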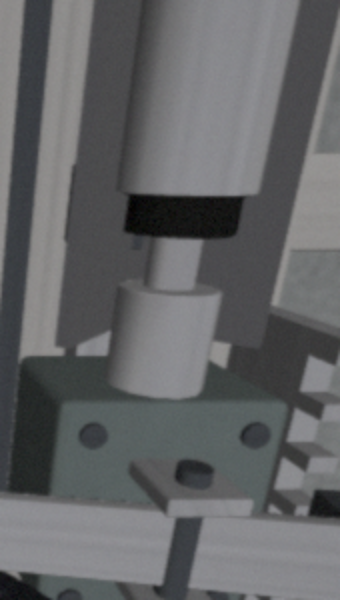

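The head rear is at row 118 and the rod is short (crop rows 237–287). Compression is about 16 mm, and force and geometry agree. About 3 mm more, then I let the lever up.

```bash
python3 - <<'E'
from h import *
pc=np.load("pad.npy"); f0=np.load("f0.npy")
for y in (-18.5,-16.8):
    hit=ctrl.move_l(c2w(pc[0],y,25+90.3),Rt,vel=20,threshold=12)
    print(y,hit,pos().round(2),(favg(8)-f0).round(2))
for h in (91.5,92.5,93.5,94.5,95.5,96.5):
    ctrl.move_l(c2w(pc[0],y,25+h),Rt,vel=20); f=favg(8)-f0
    print(h,pos().round(2),f.round(2))
print(sensors.read_state()["t"])
E
```

```text
-18.5 False [-79.42 -21.15 116.42] [-1.28 -6.09  6.12]
-16.8 False [-79.43 -19.49 116.43] [-1.56 -6.51  5.89]
91.5 [-79.5  -19.5  117.54] [-1.13 -6.64  5.64]
92.5 [-79.52 -19.49 118.48] [-1.26 -6.65  5.52]
93.5 [-79.57 -19.45 119.41] [-0.97 -6.44  4.92]
94.5 [-79.61 -19.46 120.38] [-1.   -6.48  4.92]
95.5 [-79.59 -19.46 121.37] [-0.87 -6.37  4.58]
96.5 [-79.6  -19.42 122.32] [-0.65 -6.39  4.82]
27.2
```

```bash
python3 - <<'E'
from h import *
pc=np.load("pad.npy"); f0=np.load("f0.npy"); y=-16.8
for h in (98.5,100.5,102.5,104,105.5):
    ctrl.move_l(c2w(pc[0],y,25+h),Rt,vel=20); f=favg(8)-f0
    print(h,pos().round(2),f.round(2))
s=sensors.read_state(); p,d=optics.grab_frame("wrist"); np.savez("pics/w6.npz",p=p,s=s)
cv2.imwrite("pics/w6.png",p[:,:,::-1]);print(s["t"])
E
```

```text
98.5 [-79.58 -19.36 124.26] [-0.28 -6.23  3.96]
100.5 [-79.45 -19.33 126.26] [-0.14 -6.48  3.67]
102.5 [-79.33 -19.28 128.23] [ 0.22 -6.1   3.35]
104 [-79.22 -19.3  129.59] [ 1.43 -6.39  1.99]
105.5 [-79.55 -19.16 130.46] [ 1.78 -6.99 -0.99]
29.1167
```

View pics/w6.png

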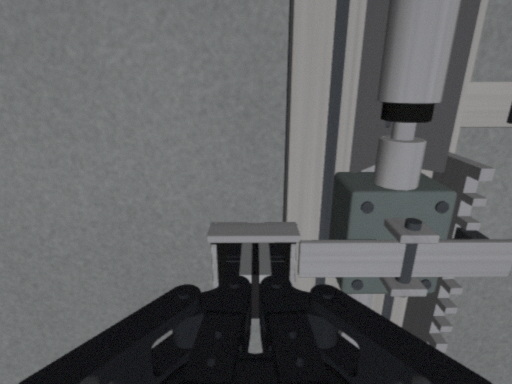

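The lever came all the way up (contact lost at about 104.5 mm, its rest height), so the pawl has dropped straight into a notch. The view shows the lever level, the head (408,110) on the tube and a short rod. Now I ease the tips back with the buffer, checking that the pawl holds, before withdrawing.

```bash
python3 - <<'E'
from h import *
pc=np.load("pad.npy"); f0=np.load("f0.npy")
for y in (-19,-21,-23,-26,-28,-30,-32,-34,-36):
    ctrl.move_l(c2w(pc[0],y,25+107.5),Rt,vel=20); f=favg(5)-f0
    print(y,pos().round(2),f.round(2))
    if f[1]>3.5: break
s=sensors.read_state(); p,d=optics.grab_frame("wrist"); np.savez("pics/w7.npz",p=p,s=s)
cv2.imwrite("pics/w7.png",p[:,:,::-1]);print(s["t"])
E
```

```text
-19 [-80.41 -19.52 132.13] [ 0.8  -4.93 -2.03]
-21 [-80.27 -20.35 132.32] [ 0.58 -0.16  0.06]
-23 [-80.06 -22.94 132.53] [ 0.39 -0.38 -0.21]
-26 [-80.1  -26.06 132.5 ] [0.59 0.16 0.08]
-28 [-80.09 -28.03 132.49] [ 0.97 -0.72 -0.07]
-30 [-80.1  -30.04 132.5 ] [ 0.51 -0.28 -0.15]
-32 [-80.08 -32.06 132.5 ] [ 0.81 -0.48 -0.17]
-34 [-80.06 -34.04 132.51] [ 0.93 -0.4  -0.06]
-36 [-80.06 -34.77 132.42] [1.39 5.2  1.55]
32.2667
```

View pics/w7.png

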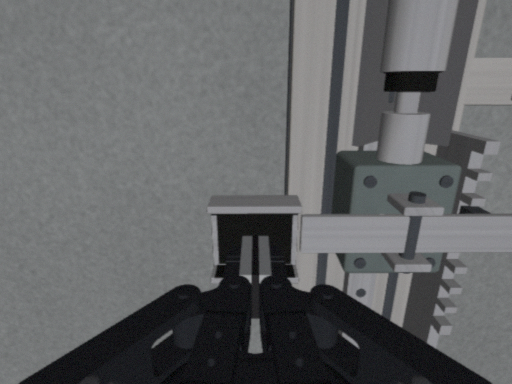

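The tips touch the −y ridge (row ~270) at y = −34.5 and the +y ridge at −20.3. That matches the dish's 14 mm of play, and the stop withstood about 5 N of pull, so the pawl is latched. The buffer is still compressed against the tube at (410,82). I'm withdrawing the gripper.

```bash
python3 - <<'E'
from h import *
pc=np.load("pad.npy")
ctrl.move_l(c2w(pc[0],-27.4,25+108),Rt,vel=30)
ctrl.move_l(c2w(pc[0],-27.4,25+230),Rt,vel=100); ctrl.hold(.3)
s=sensors.read_state(); p,d=optics.grab_frame("wrist"); cv2.imwrite("pics/w8.png",p[:,:,::-1]);print(s["t"])
E
```

```text
34.4167
```

View pics/w8.png

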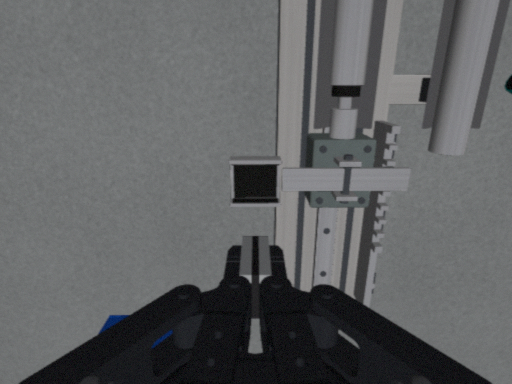

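The lever is level at (345,180), the buffer head (346,90) presses on the tube with a short rod, the spare tube is undisturbed, and the gripper is clear.

```bash
python3 -c "
from plant import ctrl
print(ctrl.finish_job())"
```

```text
the job is handed in; nothing more can be done
None
```

The front-trough tube is locked: it sits home against the end plate, with the pawl fully down in a notch, the buffer compressed about 18 mm (estimated) and the gripper clear; handed in at about 34 s on the robot's clock, the judge's verdict not shown. The pawl dropped straight into a notch when I let the lever up, so no further easing back was needed, and it held against a pull of about 5 N.

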